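# Open the dust filter unit on the lacquer bench

### The job

Press the orange snap tab on the grey dust filter unit fully down, then push the blue cover along its rails, off its seat and onto the ledge, until the white filter in the opening is completely uncovered. Only press and push: keep the cover flat on the unit, lift nothing, and leave the cup, the jar, the cork block and the spatula where they are.

Things in the scene. Friction and masses are not known exactly. Their poses are not given: they have to be found in the camera images.
- housing: Grey dust filter unit, fixed to the bench, 150 x 310 mm; its deck (top face) is 60 mm above the bench. Origin: centre of its underside, at bench level; z up; +y runs along its length, the way the cover slides off. Seat and filter are on the -y half, the bare ledge on the +y half at the same level. Loose things around it stand on the bench.
- filter (a point): Centre of the filter opening, at deck height, y = -75 mm in the unit's frame. The opening reaches 40 mm to either side along x and 45 mm along y (y = -120 to -30 mm in the unit's frame). White pleats lie 7 mm below the deck, under the cover.
- ledge (a point): Middle of the bare ledge, at deck height, y = +58 mm in the unit's frame. A 12 mm high end stop closes the ledge at y = +145 mm. Two steel rails 13 mm high run along y on both sides of seat and ledge, at |x| = 51 to 66 mm; their lips reach over the cover's edges, so it can only slide along y.
- cover: Blue filter cover, a plate 110 (x) x 120 (y) x 8 mm, about 150 g, loose between the rails. Origin: centre of its underside; axes as the unit's. Seated it is at y = -75 mm (within 2 mm) in the unit's frame; the tab's catch stops it after 1 to 6 mm. Filter completely uncovered: beyond y = +30 mm; against the end stop: +85 mm.
- cover_push (a point): Middle of the cover's -y face, 12 mm above the deck: push here to the unit's +y; it slides with a few newtons. Here a rib 60 mm (x) x 8 mm (y) stands flush with the cover's -y edge, its top 24 mm above the deck. Behind it is open deck to y = -155 mm, then air; only two 7 mm high lugs stand there, at |x| = 43 to 57 mm, y = -139 to -145 mm.
- tab_top (a point): Centre of the top face, 28 x 28 mm, of the orange snap tab, on the unit's -x side, outside the rail, at x = -89, y = -6 mm in the unit's frame. The face is 86 mm above the bench when up and 76 mm when fully down, still 3 mm above the rail. The tab's catch crosses the rail into the cover's way.
- tab (a joint): How far the orange tab is pressed straight down, m: 0 up, 0.010 fully down. It is stiff (about 6 N), has no return spring and stays where it is pressed. The catch stands 7 mm above the deck when up and lets the cover pass from 0.008 on.
- cup: Bystander: turned wooden cup, 72 mm wide, 75 mm high, loose on the bench beyond the unit. Origin: centre of its underside.
- jar: Bystander: amber glass jar with black cap, 56 mm wide, 75 mm high, loose on the bench beyond the unit. Origin: centre of its underside.
- block: Bystander: cork sanding block 70 x 45 x 28 mm, loose on the bench off the unit's -y end. Origin: centre of its underside.
- spatula: Bystander: spatula with a wooden handle, 200 mm long, lying lengthwise along the unit on the bench on the robot's side of it. Origin: under its middle.
Not all that is in view belongs to the job. Of the things like the cover, leave any that is red; of the rest the larger one is meant.

How it is judged:
By the outcome, as a careful person would: the job done as asked, in the order asked, and still so for the second after the job is handed in, with the robot touching nothing.
It also fails if it takes over 40 s, if anything falls off the work surface, if the arm or the gripper's body presses on something with over 40 N, if the wrist force passes 120 N, or if a joint passes its speed limit or range.

### The arm

A 6-joint arm with a two-finger parallel gripper is mounted at the origin on the work surface. World frame = base frame: x ahead of the robot, y to its left, z up, the work surface at z = 0. Lengths are in m, angles in degrees, forces in N, time in s.
With the tool pointing down it reaches from about 0.375 to 0.9 m from the base axis. Payload 3.1 kg.
Tool frame: the origin (TCP) lies midway between the tips of the shut fingers; the grasp point (between the pads) lies 19 mm behind it (manip.hold_point_z is the distance from the TCP to the grasp point, in m); z points along the fingers, y is the line along which they close (so a half turn about z gives the same grasp; the last joint's range is limited). The gripper opens to 85 mm and grips with 20 to 120 N. Pads are 22 mm wide; open, the fingers measure 114 mm over their backs; the gripper's body (76 mm by 85 mm) begins 54 mm behind the grasp point. The pads swing forward as they close: fully open they stand 13 mm farther back than shut.
Start: joints at [-79.383, 30.224, 82.088, -0, 67.689, -10.227], TCP at [0.222, -0.584, 0.198] pointing down, gripper open.
Joint ranges: [-176.69, 176.69], [-43.24, 126.21], [12.49, 139.97], [-82, 262], [0, 151.66], [-163.58, 163.58]. Speed limits (degrees/s): [159.86, 159.86, 180, 180, 180, 180].

### API

Orientations are given as a 3x3 rotation matrix whose columns are the frame's x, y, z axes.
In Python, from bench import manip gives the robot as it stands.
- The arm moves only by the tool jog_arm, never from a script. Its argument "rows" is a list of rows, each an object with "translation": the shift along the world's x, y, z in cm, a list of three; "rot": the turn, a rotation vector about the world's x, y, z in rad, a list of three; "claw": the opening, from 0 (shut) to 1 (fully open). A call has 1 to 5 rows; each row shifts and turns the commanded pose from where the row before left it; what a row does not reach is not made up. A row lasts 1/10 s, in which the tool goes at most 50 mm and 8.59 degrees, less where a joint would pass 70% of its speed; a pose out of reach is approached as far as the arm can. A call is refused whole if a number of a shift passes 5 or a number of a turn 0.15, either way. A call with a gripper value outside its range is refused whole. The fingers move at their own pace and stop on an object; "newtons" is the grip in N (left out, the last holds). Time passes only in rows, so rows that do not move let the fingers close. It gives the time, the measured TCP pose, the force, the opening and the grip force at its end, in the units of the state.
- manip.read_state(): the state, without advancing time (a new reading comes with each control period).
- manip.camera(name): name is "scene" or "top" or "wrist"; returns a dict with "frame" (480x640x3 uint8, red, green, blue), "fx", "fy", "cx", "cy" (pixels), "R" (3x3) and "t" (3): a world point X has camera coordinates R X + t. Camera axes: x right, y down, z forward; pixel columns grow to the right and rows downward; lengths in m; the calibration is good to about 2 mm. A picture is of the moment at which its call begins. There is no depth.
- manip.close_job(): hands the job in; it is judged then, once.
The state is a dict: "clock": time; "joint_pos": joint angles; "qd": joint speeds; "tau": joint torques, N m; "eef_pos": TCP position; "tcp_rot": TCP orientation; "wrist_force": force on the tool from outside, world axes, zero at the start; "moment": the same for the moment, N m; "width": opening from 0.0 (shut) to 1.0 (fully open); "grasp_force": force on a finger pad.
Only numpy, scipy, OpenCV 4.12 (cv2) and the standard library are available. Lean on these libraries where they do the work, as an engineer would, in place of code of your own. Each camera call takes 0.05 s, during which the arm holds its last target. There are 200 camera calls.

## Working session

There is one attempt and no reset: what is moved stays moved. The work goes in short steps, Python scripts to look and compute and a tool call to move; the robot and the scene stay as the last step left them, time stands still between calls to the robot, and variables do not carry over. Pictures are saved under pics/ and viewed, at most 10 in all, crops included, and the job is handed in when it is done.

Besides the shell and the picture viewer there is one more tool, called after "Call:" as a command line: name --argument value ..., lists and objects as JSON in quotes. jog_arm: Moves the arm, as the interface text tells. Its arguments: {"type":"object","properties":{"rows":{"type":"array","items":{"type":"object","properties":{"translation":{"type":"array","items":{"type":"number"}},"rot":{"type":"array","items":{"type":"number"}},"claw":{"type":"number"}}}},"newtons":{"type":"number"}},"required":["rows"]}

```bash
mkdir -p pics; python3 - <<'E'
from bench import manip
import cv2,pickle
d={}
for n in("scene","top"):
    c=manip.camera(n);d[n]=c;cv2.imwrite(f"pics/{n}0.png",c["frame"][:,:,::-1])
pickle.dump(d,open("c.pkl","wb"))
s=manip.read_state();print(s["clock"],s["eef_pos"],s["tcp_rot"],s["width"])
E
```

```text
0.1 [ 0.22227832 -0.58339006  0.19693857] [[ 9.34550030e-01  3.55831582e-01 -3.56306603e-04]
 [ 3.55831585e-01 -9.34548107e-01  1.92860165e-03]
 [ 3.53271714e-04 -1.92915987e-03 -9.99998077e-01]] 0.9985786076548561
```

View pics/scene0.png

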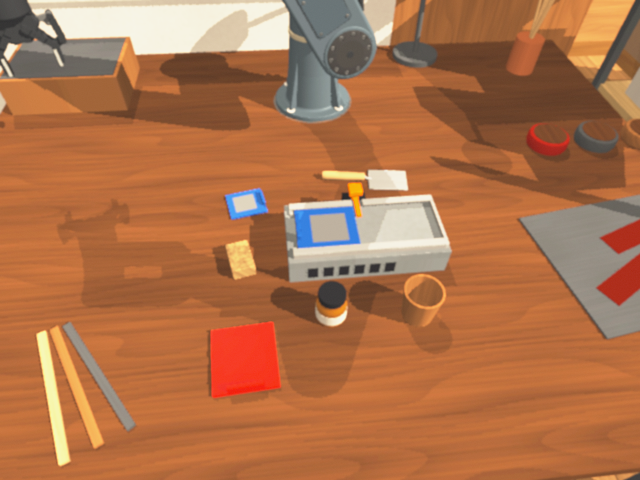

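View pics/top0.png

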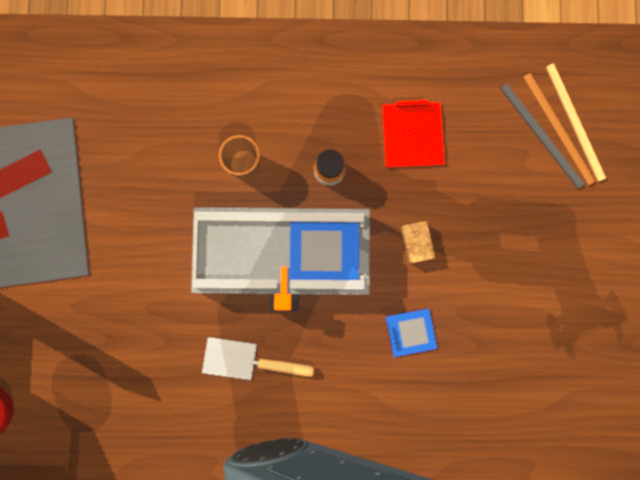

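The scene view shows the unit at about (368,237), with the blue cover at its left and the orange tab at (356,195). In the top view the unit spans x 192–370, y 208–294, the tab is at (283,301) and the cork block at (418,242). The smaller loose blue plate and the red plate are decoys. I'll enlarge the unit next.

```bash
python3 - <<'E'
import cv2
a=cv2.imread("pics/top0.png")[195:325,180:380]
cv2.imwrite("pics/crop.png",cv2.resize(a,None,fx=4,fy=4,interpolation=cv2.INTER_CUBIC))
E
```

```text
(no output)
```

View pics/crop.png

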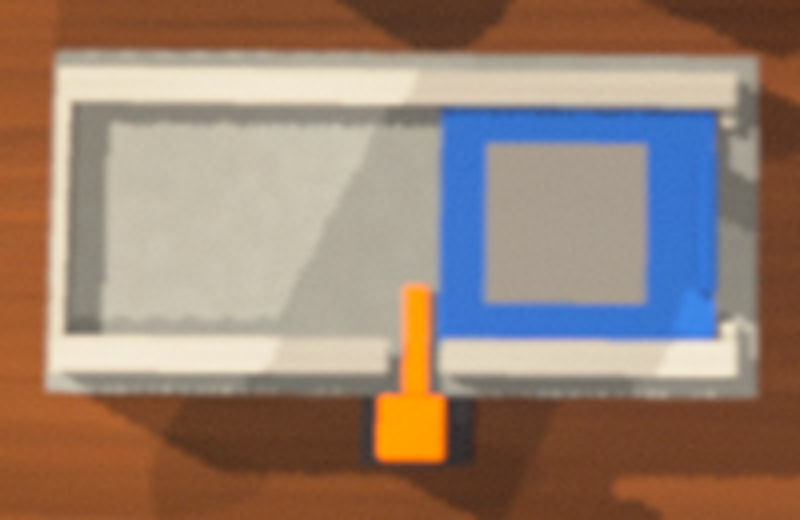

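Crop readings: the deck corners are at (758,57), (758,397), (45,393) and (55,51), the tab top is centred at (411,428), and the cover's edges are at u 441–717. The rib is at the right edge, so the unit's +y points left in the image. I'll fit the pose next.

```bash
cat > h.py <<'E'
import numpy as np,pickle
from scipy.optimize import least_squares
c=pickle.load(open("c.pkl","rb"))["top"]
R,t=np.array(c["R"]),np.array(c["t"])
def proj(X):
    p=X@R.T+t;return np.c_[c["fx"]*p[:,0]/p[:,2]+c["cx"],c["fy"]*p[:,1]/p[:,2]+c["cy"]]
def ray(u,v,z):
    d=R.T@np.array([(u-c["cx"])/c["fx"],(v-c["cy"])/c["fy"],1]);o=-R.T@t;return o+d*(z-o[2])/d[2]
def W(P,q):
    P=np.atleast_2d(P);C,S=np.cos(q[2]),np.sin(q[2])
    return np.c_[q[0]+C*P[:,0]-S*P[:,1],q[1]+S*P[:,0]+C*P[:,1],P[:,2]]
E
python3 - <<'E'
from h import *
px=np.array([(758,57),(758,397),(45,393),(55,51),(411,428)])/4+[180,195]
M=np.array([(75,-155,60),(-75,-155,60),(-75,155,60),(75,155,60),(-89,-6,86)])/1e3
a=ray(*px[1],.06);b=ray(*px[2],.06);y0=np.arctan2(*(b-a)[[1,0]])-np.pi/2
g=ray(*px.mean(0),.06)
r=least_squares(lambda q:(proj(W(M,q))-px).ravel(),[g[0],g[1],y0],loss="soft_l1")
q=r.x;print(q,np.degrees(q[2]));print((proj(W(M,q))-px).round(1))
print("tab",W([-.089,-.006,.086],q),"push",W([0,-.135,.072],q))
for u,v in((441,224),(717,224)):
    X=ray(180+u/4,195+v/4,.068);d=X[:2]-q[:2];print("cover edge y",-np.sin(q[2])*d[0]+np.cos(q[2])*d[1])
print("block",ray(418,242,.028),"cup",ray(239,155,.075),"jar",ray(330,164,.075))
np.save("q.npy",q)
from bench import manip
s=manip.read_state();print(s["joint_pos"])
E
```

```text
[0.54217165 0.05119776 0.00551188] 0.31580770641221567
[[-0.3 -0. ]
 [-0.3  0.1]
 [ 0.3 -0.2]
 [ 0.2  0.1]
 [ 0.1  0.1]]
tab [[0.45320607 0.0447073  0.086     ]] push [[ 0.54291575 -0.08380019  0.072     ]]
cover edge y -0.016570908765816135
cover edge y -0.13692801957882883
block [ 0.56368232 -0.19536595  0.028     ] cup [0.70889518 0.12726891 0.075     ] jar [ 0.69506132 -0.03282196  0.075     ]
[-7.93843172e+01  3.02738847e+01  8.21473075e+01  3.14570121e-04
  6.76911782e+01 -1.02288767e+01]
```

The fit is within 0.3 px. The unit's yaw is 0.3°, and the cover is seated at about y = -77 mm. I'll shut the gripper, align it with the world axes and move over the tab.

Call:
jog_arm --rows '[{"translation": [0.8,2,0],"rot": [0,0,-0.06],"claw": 0},{"translation": [1.5,4,0],"rot": [0,0,-0.1],"claw": 0},{"translation": [1.5,4,0],"rot": [0,0,-0.1],"claw": 0},{"translation": [1.5,4,0],"rot": [0,0,-0.1],"claw": 0},{"translation": [1.5,4,0],"claw": 0}]'

```text
invalid input at $.rows[4]: expected keys translation, rot, claw
```

Call:
jog_arm --rows '[{"translation": [1.5,4,0],"claw": 0},{"translation": [1.5,4,0],"claw": 0},{"translation": [1.5,4,0],"claw": 0},{"translation": [1.5,4,0],"claw": 0},{"translation": [1.5,4,0],"claw": 0}]'

```text
invalid input at $.rows[0]: expected keys translation, rot, claw
```

Call:
jog_arm --rows '[{"translation": [1.5,4,0],"claw": 0},{"translation": [1.5,4,0],"claw": 0},{"translation": [1.5,4,-2],"claw": 0},{"translation": [1.5,4,-2],"claw": 0},{"translation": [0.8,4,-2],"claw": 0}]'

```text
invalid input at $.rows[0]: expected keys translation, rot, claw
```

All keys are required, so I'll add "rot" to every row.

Call:
jog_arm --rows '[{"translation": [0.8,2,0],"rot": [0,0,-0.06],"claw": 0},{"translation": [1.5,4,0],"rot": [0,0,-0.1],"claw": 0},{"translation": [1.5,4,0],"rot": [0,0,-0.1],"claw": 0},{"translation": [1.5,4,0],"rot": [0,0,-0.1],"claw": 0},{"translation": [1.5,4,0],"rot": [0,0,0],"claw": 0}]'

```text
clock: 0.6
eef_pos: [0.2906, -0.4022, 0.1974]
tcp_rot: [[1.0, 0.001, -0.0], [0.001, -1.0, 0.001], [-0.0, -0.001, -1.0]]
wrist_force: [-0.1, 0.1, -0.7]
width: 0.145
grasp_force: 0.0
```

Call:
jog_arm --rows '[{"translation": [1.5,4,0],"rot": [0,0,0],"claw": 0},{"translation": [1.5,4,0],"rot": [0,0,0],"claw": 0},{"translation": [1.5,4,0],"rot": [0,0,0],"claw": 0},{"translation": [1.5,4,0],"rot": [0,0,0],"claw": 0},{"translation": [1.5,4,0],"rot": [0,0,0],"claw": 0}]'

```text
clock: 1.1
eef_pos: [0.3655, -0.2023, 0.1977]
tcp_rot: [[1.0, 0.003, -0.0], [0.003, -1.0, 0.0], [-0.0, -0.0, -1.0]]
wrist_force: [0.9, 0.1, -0.9]
width: -0.005
grasp_force: 0.0
```

Call:
jog_arm --rows '[{"translation": [1.5,4,0],"rot": [0,0,0],"claw": 0},{"translation": [1.5,4,0],"rot": [0,0,0],"claw": 0},{"translation": [1.5,4,-2],"rot": [0,0,0],"claw": 0},{"translation": [1.5,3,-2],"rot": [0,0,0],"claw": 0},{"translation": [0.8,2,-2],"rot": [0,0,0],"claw": 0}]'

```text
clock: 1.6
eef_pos: [0.4342, -0.032, 0.1373]
tcp_rot: [[1.0, 0.006, 0.001], [0.006, -1.0, -0.0], [0.001, 0.0, -1.0]]
wrist_force: [-1.1, -0.2, -0.5]
width: 0.001
grasp_force: 0.0
```

Call:
jog_arm --rows '[{"translation": [1,4,0],"rot": [0,0,0],"claw": 0},{"translation": [0.8,3,0],"rot": [0,0,0],"claw": 0},{"translation": [0,0.7,-1],"rot": [0,0,0],"claw": 0},{"translation": [0,0,-2],"rot": [0,0,0],"claw": 0},{"translation": [0,0,-1],"rot": [0,0,0],"claw": 0}]'

```text
clock: 2.1
eef_pos: [0.4502, 0.043, 0.0964]
tcp_rot: [[1.0, 0.005, -0.003], [0.005, -1.0, 0.0], [-0.003, -0.0, -1.0]]
wrist_force: [-0.8, 0.9, -0.6]
width: 0.003
grasp_force: 0.0
```

```bash
python3 - <<'E'
from bench import manip
import cv2
a=manip.camera("wrist")["frame"][:,:,::-1];b=manip.camera("scene")["frame"][120:300,250:470,::-1]
cv2.imwrite("pics/w1.png",cv2.hconcat([cv2.resize(a,(400,300)),cv2.resize(b,(400,300))]))
print(manip.read_state()["eef_pos"])
E
```

```text
[0.44979368 0.04255078 0.09634869]
```

View pics/w1.png

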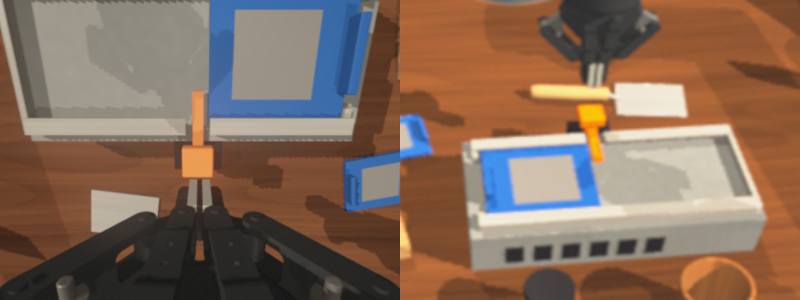

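The left half is the wrist view, with fingertips at about (200,180) just short of the tab at (198,161). The right half is the scene view, with the tip at (597,85) and the tab at (592,115). They look offset, so I'll check by projecting the TCP.

```bash
python3 - <<'E'
from bench import manip
import numpy as np
from h import W
q=np.load("q.npy")
P=np.r_[[manip.read_state()["eef_pos"]],W([-.089,-.006,.086],q),W([-.103,.008,.086],q),W([-.075,-.02,.086],q)]
for n in("scene","wrist"):
    c=manip.camera(n);p=P@np.array(c["R"]).T+c["t"]
    uv=np.c_[c["fx"]*p[:,0]/p[:,2]+c["cx"],c["fy"]*p[:,1]/p[:,2]+c["cy"]]
    print(n,((uv-[250,120])*[400/220,300/180]+[400,0] if n=="scene" else uv*.625).round(0).tolist())
E
```

```text
scene [[589.0, 103.0], [590.0, 111.0], [600.0, 103.0], [580.0, 120.0]]
wrist [[198.0, 172.0], [196.0, 164.0], [180.0, 179.0], [212.0, 149.0]]
```

```bash
python3 - <<'E'
from bench import manip
import cv2
a=manip.camera("wrist")["frame"][200:350,220:420,::-1];b=manip.camera("scene")["frame"][130:230,290:423,::-1]
cv2.imwrite("pics/w2.png",cv2.hconcat([cv2.resize(a,(400,300)),cv2.resize(b,(400,300))]))
E
```

```text
(no output)
```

View pics/w2.png

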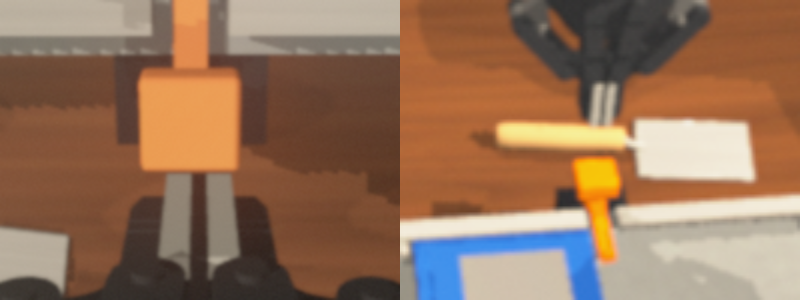

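```bash
python3 - <<'E'
from bench import manip
import numpy as np
from h import W,ray
s=manip.read_state();T=np.array(s["tcp_rot"]);o=np.array(s["eef_pos"])
P=np.array([o-T[:,2]*d for d in(0,.01,.02,.03,.05,.07,.1)])
for n,off,k in(("scene",(290,130),3),("wrist",(220,200),2)):
    c=manip.camera(n);p=P@np.array(c["R"]).T+c["t"]
    uv=np.c_[c["fx"]*p[:,0]/p[:,2]+c["cx"],c["fy"]*p[:,1]/p[:,2]+c["cy"]]
    print(n,((uv-off)*k+([400,0] if n=="scene" else 0)).round(0).tolist(), "cam",(-np.array(c["R"]).T@c["t"]).round(3))
print("handle",ray(285,367,.01),"width",s["width"],s["wrist_force"],s["joint_pos"])
E
```

```text
scene [[591.0, 156.0], [593.0, 145.0], [594.0, 134.0], [595.0, 122.0], [598.0, 99.0], [600.0, 76.0], [604.0, 38.0]] cam [ 1.127 -0.115  0.74 ]
wrist [[196.0, 150.0], [195.0, 166.0], [195.0, 182.0], [195.0, 201.0], [195.0, 247.0], [194.0, 306.0], [193.0, 441.0]] cam [0.524 0.042 0.275]
handle [0.33478    0.04333921 0.01      ] width -0.002352811538010523 [-0.74841405  0.81706628 -0.05877125] [-8.80424171e+00  2.70070702e+01  1.11707562e+02 -3.72185943e-03
  4.12269426e+01  8.10392862e+01]
```

The tips look cut off exactly at the handle's edge in one view and the tab's edge in the other. The two views don't triangulate consistently, so it is probably a drawing artefact. I'll descend gently and let the force show where contact happens.

Call:
jog_arm --rows '[{"translation": [0.3,0.2,0],"rot": [0,0,0],"claw": 0},{"translation": [0,0,-0.5],"rot": [0,0,0],"claw": 0},{"translation": [0,0,-0.3],"rot": [0,0,0],"claw": 0},{"translation": [0,0,-0.3],"rot": [0,0,0],"claw": 0},{"translation": [0,0,-0.2],"rot": [0,0,0],"claw": 0}]'

```text
clock: 3.0
eef_pos: [0.4541, 0.045, 0.0843]
tcp_rot: [[1.0, 0.004, -0.001], [0.004, -1.0, 0.0], [-0.001, -0.0, -1.0]]
wrist_force: [-0.5, 0.4, 0.5]
width: 0.003
grasp_force: 0.0
```

Call:
jog_arm --rows '[{"translation": [0,0,-0.2],"rot": [0,0,0],"claw": 0},{"translation": [0,0,-0.2],"rot": [0,0,0],"claw": 0},{"translation": [0,0,0],"rot": [0,0,0],"claw": 0}]'

```text
clock: 3.3
eef_pos: [0.4542, 0.045, 0.0805]
tcp_rot: [[1.0, 0.004, -0.001], [0.004, -1.0, 0.0], [-0.001, -0.0, -1.0]]
wrist_force: [-0.4, -0.2, 0.0]
width: 0.002
grasp_force: 0.0
```

There is still no contact at z = 0.0805, so the pictures may be right after all. I'll look again.

```bash
python3 - <<'E'
from bench import manip
import cv2,numpy as np
a=manip.camera("wrist")["frame"][200:350,220:420,::-1];b=manip.camera("scene")["frame"][130:230,290:423,::-1];t=manip.camera("top")["frame"][220:400,170:410,::-1]
o=np.vstack([cv2.hconcat([cv2.resize(a,(400,300)),cv2.resize(b,(400,300))]),cv2.hconcat([cv2.resize(t,(400,300)),np.zeros((300,400,3),np.uint8)])])
cv2.imwrite("pics/w3.png",o)
print(manip.read_state()["wrist_force"])
E
```

```text
[-0.56795551 -0.35181417  0.47017324]
```

View pics/w3.png

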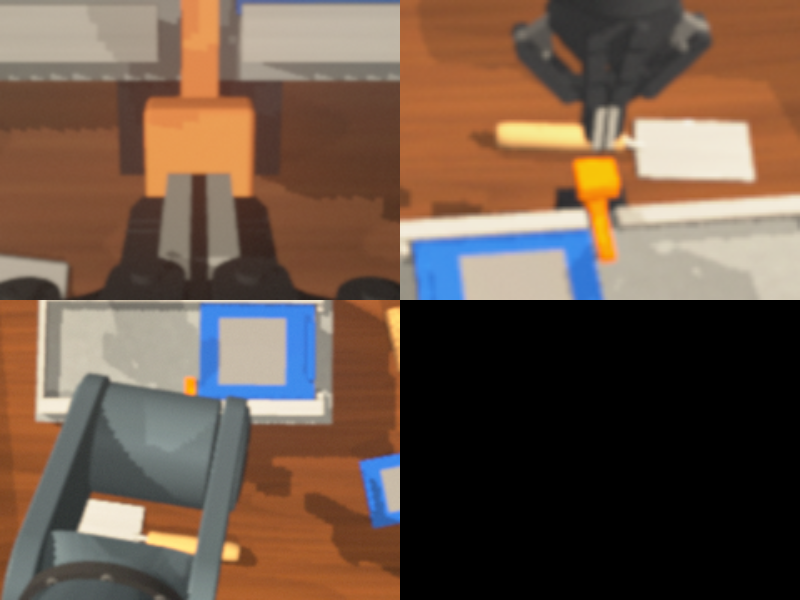

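Left: the finger tips at (200,173) now overlap the tab top, which spans rows 105–195. Right: the tip at (603,150) is still above the tab. The tips are really about 15 mm behind the nominal TCP. They are laterally over the tab, so I'll keep going down on force.

Call:
jog_arm --rows '[{"translation": [0,0,-0.3],"rot": [0,0,0],"claw": 0},{"translation": [0,0,-0.3],"rot": [0,0,0],"claw": 0},{"translation": [0,0,0],"rot": [0,0,0],"claw": 0}]'

```text
clock: 3.75
eef_pos: [0.4541, 0.045, 0.0744]
tcp_rot: [[1.0, 0.004, -0.001], [0.004, -1.0, 0.0], [-0.001, -0.0, -1.0]]
wrist_force: [-0.8, -0.3, -0.1]
width: 0.004
grasp_force: 0.0
```

Call:
jog_arm --rows '[{"translation": [0,0,-0.2],"rot": [0,0,0],"claw": 0},{"translation": [0,0,-0.2],"rot": [0,0,0],"claw": 0},{"translation": [0,0,0],"rot": [0,0,0],"claw": 0}]'

```text
clock: 4.05
eef_pos: [0.4542, 0.0449, 0.0705]
tcp_rot: [[1.0, 0.004, -0.001], [0.004, -1.0, 0.0], [-0.001, -0.0, -1.0]]
wrist_force: [0.6, -0.4, 1.0]
width: 0.002
grasp_force: 0.0
```

Call:
jog_arm --rows '[{"translation": [0,0,-0.2],"rot": [0,0,0],"claw": 0},{"translation": [0,0,0],"rot": [0,0,0],"claw": 0}]'

```text
clock: 4.25
eef_pos: [0.4543, 0.0449, 0.0686]
tcp_rot: [[1.0, 0.004, -0.0], [0.004, -1.0, 0.0], [-0.0, -0.0, -1.0]]
wrist_force: [1.0, -0.9, 0.5]
width: 0.002
grasp_force: 0.0
```

Call:
jog_arm --rows '[{"translation": [0,0,-0.2],"rot": [0,0,0],"claw": 0},{"translation": [0,0,0],"rot": [0,0,0],"claw": 0}]'

```text
clock: 4.45
eef_pos: [0.4543, 0.045, 0.0666]
tcp_rot: [[1.0, 0.004, -0.0], [0.004, -1.0, 0.0], [-0.0, -0.0, -1.0]]
wrist_force: [0.4, -0.4, -0.3]
width: -0.003
grasp_force: 0.0
```

```bash
python3 - <<'E'
from bench import manip
import cv2,numpy as np
a=manip.camera("wrist")["frame"][200:350,220:420,::-1];b=manip.camera("scene")["frame"][130:230,290:423,::-1]
cv2.imwrite("pics/w4.png",cv2.hconcat([cv2.resize(a,(400,300)),cv2.resize(b,(400,300))]))
print(manip.read_state()["wrist_force"])
E
```

```text
[-0.26571771  0.8253947  -1.24280775]
```

View pics/w4.png

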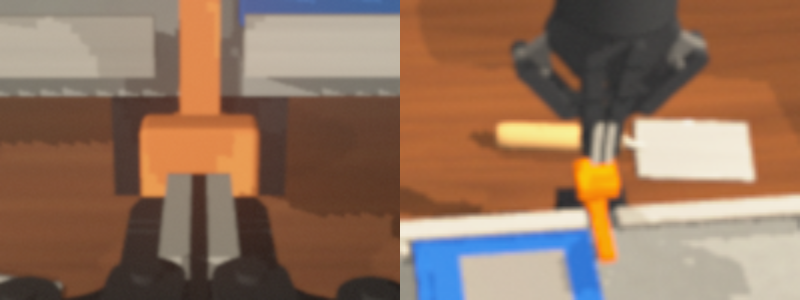

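The tip at scene (603,162) is now just at the tab's back edge and in line with it. In the wrist view it overlaps the tab at (200,173). The visible edge is the finger's +x face, so the tip still has some way to fall. I'll continue down on force.

Call:
jog_arm --rows '[{"translation": [0,0,-0.3],"rot": [0,0,0],"claw": 0},{"translation": [0,0,0],"rot": [0,0,0],"claw": 0}]'

```text
clock: 4.75
eef_pos: [0.4542, 0.045, 0.0635]
tcp_rot: [[1.0, 0.004, -0.0], [0.004, -1.0, 0.0], [-0.0, -0.0, -1.0]]
wrist_force: [-1.2, -0.6, 1.2]
width: -0.0
grasp_force: 0.0
```

Call:
jog_arm --rows '[{"translation": [0,0,-0.3],"rot": [0,0,0],"claw": 0},{"translation": [0,0,0],"rot": [0,0,0],"claw": 0}]'

```text
clock: 4.95
eef_pos: [0.4542, 0.045, 0.0605]
tcp_rot: [[1.0, 0.004, -0.001], [0.004, -1.0, 0.0], [-0.001, -0.0, -1.0]]
wrist_force: [-0.6, -0.1, -0.3]
width: -0.001
grasp_force: 0.0
```

```bash
python3 - <<'E'
from bench import manip
import cv2,numpy as np
print(manip.hold_point_z)
a=manip.camera("wrist")["frame"][200:350,220:420,::-1];b=manip.camera("scene")["frame"][130:230,290:423,::-1]
cv2.imwrite("pics/w5.png",cv2.hconcat([cv2.resize(a,(400,300)),cv2.resize(b,(400,300))]))
E
```

```text
0.0187
```

View pics/w5.png

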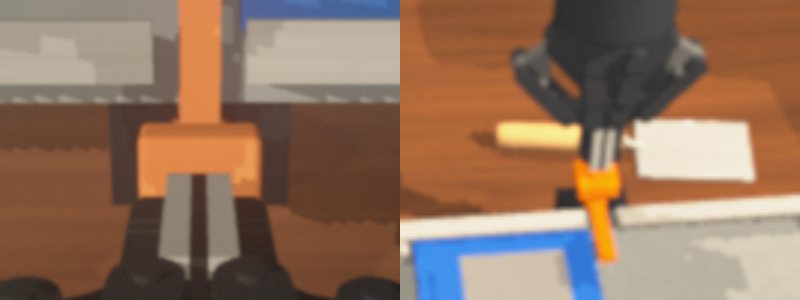

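Both views show the tip over the tab, with the scene tip at (603,168) and the wrist tip at (200,173) inside the tab face. There is still no contact, so I'll keep going down on force.

Call:
jog_arm --rows '[{"translation": [0,0,-0.2],"rot": [0,0,0],"claw": 0},{"translation": [0,0,-0.1],"rot": [0,0,0],"claw": 0},{"translation": [0,0,0],"rot": [0,0,0],"claw": 0}]'

```text
clock: 5.35
eef_pos: [0.4543, 0.0449, 0.0577]
tcp_rot: [[1.0, 0.004, -0.0], [0.004, -1.0, 0.0], [-0.0, -0.0, -1.0]]
wrist_force: [0.1, 0.0, 0.5]
width: 0.001
grasp_force: 0.0
```

Call:
jog_arm --rows '[{"translation": [0,0,-0.2],"rot": [0,0,0],"claw": 0},{"translation": [0,0,0],"rot": [0,0,0],"claw": 0}]'

```text
clock: 5.55
eef_pos: [0.4543, 0.045, 0.0556]
tcp_rot: [[1.0, 0.004, -0.0], [0.004, -1.0, 0.0], [-0.0, -0.0, -1.0]]
wrist_force: [0.5, 0.8, 0.3]
width: 0.002
grasp_force: 0.0
```

Call:
jog_arm --rows '[{"translation": [0,0,-0.2],"rot": [0,0,0],"claw": 0},{"translation": [0,0,0],"rot": [0,0,0],"claw": 0}]'

```text
clock: 5.75
eef_pos: [0.4542, 0.0449, 0.0536]
tcp_rot: [[1.0, 0.004, -0.0], [0.004, -1.0, 0.0], [-0.0, -0.0, -1.0]]
wrist_force: [-0.0, -0.3, 0.7]
width: -0.001
grasp_force: 0.0
```

Call:
jog_arm --rows '[{"translation": [0,0,-0.2],"rot": [0,0,0],"claw": 0},{"translation": [0,0,0],"rot": [0,0,0],"claw": 0}]'

```text
clock: 5.95
eef_pos: [0.4546, 0.0449, 0.0518]
tcp_rot: [[1.0, 0.004, 0.0], [0.004, -1.0, 0.0], [0.0, -0.0, -1.0]]
wrist_force: [0.5, -0.1, 0.1]
width: 0.0
grasp_force: 0.1
```

Call:
jog_arm --rows '[{"translation": [0,0,-0.2],"rot": [0,0,0],"claw": 0},{"translation": [0,0,0],"rot": [0,0,0],"claw": 0}]'

```text
clock: 6.15
eef_pos: [0.4545, 0.0449, 0.0499]
tcp_rot: [[1.0, 0.004, 0.0], [0.004, -1.0, -0.0], [0.0, 0.0, -1.0]]
wrist_force: [-0.5, 0.0, 3.5]
width: -0.001
grasp_force: 1.6
```

```bash
python3 - <<'E'
from bench import manip
import cv2,numpy as np
print(manip.read_state()["wrist_force"])
a=manip.camera("wrist")["frame"][230:330,260:380,::-1];b=manip.camera("scene")["frame"][155:205,330:390,::-1]
cv2.imwrite("pics/w6.png",cv2.hconcat([cv2.resize(a,(400,333)),cv2.resize(b,(400,333))]))
E
```

```text
[-0.48929375  0.03250417  3.52648509]
```

View pics/w6.png

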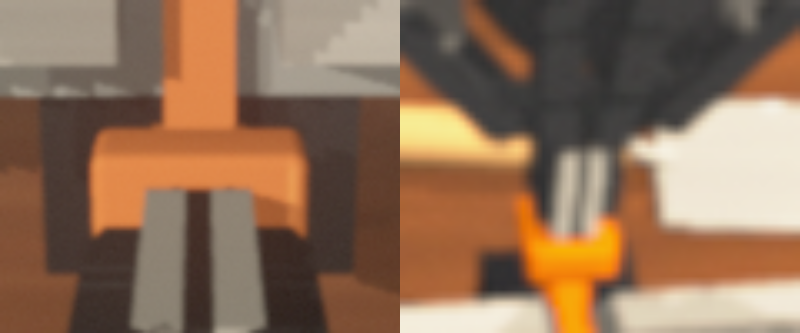

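At TCP z = 0.050 the wrist force is 3.5 N. The pictures show the fingertips centred on the tab top, at wrist (200,190) and scene (580,235). The real tips sit about 35 mm above the reported TCP. I'll press the tab down until it bottoms.

Call:
jog_arm --rows '[{"translation": [0,0,-0.3],"rot": [0,0,0],"claw": 0},{"translation": [0,0,0],"rot": [0,0,0],"claw": 0}]'

```text
clock: 6.45
eef_pos: [0.4545, 0.0449, 0.0469]
tcp_rot: [[1.0, 0.004, 0.0], [0.004, -1.0, -0.0], [0.0, 0.0, -1.0]]
wrist_force: [-0.6, -0.0, 3.1]
width: 0.001
grasp_force: 1.5
```

Call:
jog_arm --rows '[{"translation": [0,0,-0.3],"rot": [0,0,0],"claw": 0},{"translation": [0,0,0],"rot": [0,0,0],"claw": 0}]'

```text
clock: 6.65
eef_pos: [0.4545, 0.0449, 0.0438]
tcp_rot: [[1.0, 0.004, 0.0], [0.004, -1.0, -0.0], [0.0, 0.0, -1.0]]
wrist_force: [-0.5, -1.1, 2.2]
width: -0.001
grasp_force: 1.5
```

Call:
jog_arm --rows '[{"translation": [0,0,-0.2],"rot": [0,0,0],"claw": 0},{"translation": [0,0,0],"rot": [0,0,0],"claw": 0}]'

```text
clock: 6.85
eef_pos: [0.4544, 0.0449, 0.0423]
tcp_rot: [[1.0, 0.004, 0.0], [0.004, -1.0, -0.0], [0.0, 0.0, -1.0]]
wrist_force: [-1.7, 0.3, 8.4]
width: -0.002
grasp_force: 4.2
```

Call:
jog_arm --rows '[{"translation": [0,0,-0.2],"rot": [0,0,0],"claw": 0},{"translation": [0,0,0],"rot": [0,0,0],"claw": 0}]'

```text
clock: 7.05
eef_pos: [0.4542, 0.0449, 0.0418]
tcp_rot: [[1.0, 0.004, 0.001], [0.004, -1.0, -0.0], [0.001, 0.0, -1.0]]
wrist_force: [-4.9, -0.4, 25.6]
width: 0.004
grasp_force: 12.6
```

The tab bottomed out after about 10 mm of travel, with 26 N at z = 0.042 (tip at 0.076). I'll lift and move behind the rib.

Call:
jog_arm --rows '[{"translation": [0,0,1],"rot": [0,0,0],"claw": 0},{"translation": [0,0,3],"rot": [0,0,0],"claw": 0},{"translation": [0,0,2],"rot": [0,0,0],"claw": 0},{"translation": [1,-2,0],"rot": [0,0,0],"claw": 0},{"translation": [2,-4,0],"rot": [0,0,0],"claw": 0}]'

```text
clock: 7.55
eef_pos: [0.4828, -0.0133, 0.1003]
tcp_rot: [[1.0, 0.008, -0.002], [0.008, -1.0, 0.001], [-0.002, -0.001, -1.0]]
wrist_force: [1.5, 0.7, 0.1]
width: 0.001
grasp_force: 0.0
```

Call:
jog_arm --rows '[{"translation": [2,-4,0],"rot": [0,0,0],"claw": 0},{"translation": [2,-4,0],"rot": [0,0,0],"claw": 0},{"translation": [1.8,-3,0],"rot": [0,0,0],"claw": 0},{"translation": [0,0,0],"rot": [0,0,0],"claw": 0}]'

```text
clock: 7.95
eef_pos: [0.5462, -0.1302, 0.0999]
tcp_rot: [[1.0, -0.0, 0.005], [-0.0, -1.0, -0.003], [0.005, 0.003, -1.0]]
wrist_force: [1.2, 0.6, 0.3]
width: -0.002
grasp_force: 0.0
```

Call:
jog_arm --rows '[{"translation": [0,0,-2],"rot": [0,0,0],"claw": 0},{"translation": [0,0,-2],"rot": [0,0,0],"claw": 0},{"translation": [0,0,-1.5],"rot": [0,0,0],"claw": 0},{"translation": [0,0,-0.8],"rot": [0,0,0],"claw": 0},{"translation": [0,0,0],"rot": [0,0,0],"claw": 0}]'

```text
clock: 8.45
eef_pos: [0.5411, -0.1241, 0.0356]
tcp_rot: [[1.0, 0.004, -0.003], [0.004, -1.0, 0.001], [-0.003, -0.001, -1.0]]
wrist_force: [0.4, -0.9, 0.2]
width: -0.0
grasp_force: 0.0
```

```bash
python3 - <<'E'
from bench import manip
import cv2,numpy as np
s=manip.read_state();print(s["wrist_force"],s["eef_pos"])
a=manip.camera("wrist")["frame"][:,:,::-1];b=manip.camera("scene")["frame"][120:300,230:470,::-1]
cv2.imwrite("pics/w7.png",cv2.hconcat([cv2.resize(a,(400,300)),cv2.resize(b,(400,300))]))
E
```

```text
[ 0.43615048 -0.90846952  0.1508561 ] [ 0.5411002  -0.12409923  0.03555565]
```

View pics/w7.png

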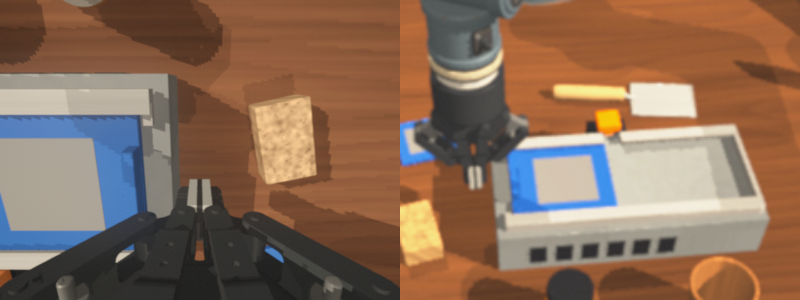

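The wrist view shows the shut fingers at (200,180), just off the unit's -y end, facing the rib at (140,185). The cork block at (283,140) is clear. The scene view shows the tab down with its catch out of the way. Now I'll push.

Call:
jog_arm --rows '[{"translation": [0,1,0],"rot": [0,0,0],"claw": 0},{"translation": [0,0.6,0],"rot": [0,0,0],"claw": 0},{"translation": [0,0.6,0],"rot": [0,0,0],"claw": 0},{"translation": [0,0.5,0],"rot": [0,0,0],"claw": 0}]'

```text
clock: 8.95
eef_pos: [0.5425, -0.0973, 0.0372]
tcp_rot: [[1.0, 0.005, 0.001], [0.005, -1.0, -0.0], [0.001, 0.0, -1.0]]
wrist_force: [0.6, -2.2, 0.2]
width: 0.001
grasp_force: 0.9
```

Call:
jog_arm --rows '[{"translation": [0,0.5,0],"rot": [0,0,0],"claw": 0},{"translation": [0,0.5,0],"rot": [0,0,0],"claw": 0}]'

```text
clock: 9.15
eef_pos: [0.5429, -0.088, 0.0371]
tcp_rot: [[1.0, 0.004, 0.001], [0.004, -1.0, -0.001], [0.001, 0.001, -1.0]]
wrist_force: [0.4, -1.8, 1.8]
width: 0.001
grasp_force: 0.7
```

Contact came at y ≈ -0.098. The cover slides at about 2 N and has already passed the catch, so I'll continue.

Call:
jog_arm --rows '[{"translation": [0,0.7,0],"rot": [0,0,0],"claw": 0},{"translation": [0,0.7,0],"rot": [0,0,0],"claw": 0},{"translation": [0,0.7,0],"rot": [0,0,0],"claw": 0},{"translation": [0,0.7,0],"rot": [0,0,0],"claw": 0},{"translation": [0,0.7,0],"rot": [0,0,0],"claw": 0}]'

```text
clock: 9.65
eef_pos: [0.5424, -0.0524, 0.0368]
tcp_rot: [[1.0, 0.004, -0.0], [0.004, -1.0, 0.0], [-0.0, -0.0, -1.0]]
wrist_force: [0.3, -1.8, 1.0]
width: 0.001
grasp_force: 0.7
```

Call:
jog_arm --rows '[{"translation": [0,0.7,0],"rot": [0,0,0],"claw": 0},{"translation": [0,0.7,0],"rot": [0,0,0],"claw": 0},{"translation": [0,0.7,0],"rot": [0,0,0],"claw": 0},{"translation": [0,0.7,0],"rot": [0,0,0],"claw": 0},{"translation": [0,0.7,0],"rot": [0,0,0],"claw": 0}]'

```text
clock: 10.15
eef_pos: [0.5423, -0.0174, 0.0368]
tcp_rot: [[1.0, 0.004, -0.0], [0.004, -1.0, 0.0], [-0.0, -0.0, -1.0]]
wrist_force: [0.1, -1.4, -0.2]
width: -0.002
grasp_force: 0.7
```

Call:
jog_arm --rows '[{"translation": [0,0.7,0],"rot": [0,0,0],"claw": 0},{"translation": [0,0.7,0],"rot": [0,0,0],"claw": 0},{"translation": [0,0.7,0],"rot": [0,0,0],"claw": 0},{"translation": [0,0.7,0],"rot": [0,0,0],"claw": 0},{"translation": [0,0.7,0],"rot": [0,0,0],"claw": 0}]'

```text
clock: 10.65
eef_pos: [0.5423, 0.0176, 0.0368]
tcp_rot: [[1.0, 0.004, -0.0], [0.004, -1.0, 0.0], [-0.0, -0.0, -1.0]]
wrist_force: [0.5, -0.5, 0.9]
width: -0.004
grasp_force: 0.6
```

Call:
jog_arm --rows '[{"translation": [0,0.6,0],"rot": [0,0,0],"claw": 0},{"translation": [0,0.5,0],"rot": [0,0,0],"claw": 0},{"translation": [0,0.4,0],"rot": [0,0,0],"claw": 0},{"translation": [0,0.2,0],"rot": [0,0,0],"claw": 0},{"translation": [0,0,0],"rot": [0,0,0],"claw": 0}]'

```text
clock: 11.15
eef_pos: [0.5422, 0.0344, 0.0367]
tcp_rot: [[1.0, 0.004, -0.0], [0.004, -1.0, 0.0], [-0.0, -0.0, -1.0]]
wrist_force: [0.5, -0.2, 0.2]
width: -0.0
grasp_force: 0.0
```

The cover should be at about +54 mm. I'll back off, rise and clear the view.

Call:
jog_arm --rows '[{"translation": [0,-1,0],"rot": [0,0,0],"claw": 0},{"translation": [0,-2,0],"rot": [0,0,0],"claw": 0},{"translation": [0,0,3],"rot": [0,0,0],"claw": 0},{"translation": [0,0,4],"rot": [0,0,0],"claw": 0},{"translation": [0,-2,4],"rot": [0,0,0],"claw": 0}]'

```text
clock: 11.65
eef_pos: [0.5412, -0.0155, 0.1473]
tcp_rot: [[1.0, 0.005, -0.003], [0.005, -1.0, 0.002], [-0.003, -0.002, -1.0]]
wrist_force: [1.5, -0.6, -0.7]
width: -0.0
grasp_force: 0.0
```

Call:
jog_arm --rows '[{"translation": [-1,-4,2],"rot": [0,0,0],"claw": 0},{"translation": [-1,-4,0],"rot": [0,0,0],"claw": 0},{"translation": [-1,-4,0],"rot": [0,0,0],"claw": 0},{"translation": [-1,-4,0],"rot": [0,0,0],"claw": 0},{"translation": [-1,-4,0],"rot": [0,0,0],"claw": 0}]'

```text
clock: 12.15
eef_pos: [0.4913, -0.2182, 0.1669]
tcp_rot: [[1.0, 0.003, 0.0], [0.003, -1.0, 0.0], [0.0, -0.0, -1.0]]
wrist_force: [0.2, -0.1, -0.2]
width: -0.003
grasp_force: 0.0
```

Call:
jog_arm --rows '[{"translation": [-1,-4,0],"rot": [0,0,0],"claw": 0},{"translation": [-1,-4,0],"rot": [0,0,0],"claw": 0},{"translation": [-1,-4,0],"rot": [0,0,0],"claw": 0},{"translation": [0,-2,0],"rot": [0,0,0],"claw": 0},{"translation": [0,0,0],"rot": [0,0,0],"claw": 0}]'

```text
clock: 12.65
eef_pos: [0.4616, -0.3601, 0.1667]
tcp_rot: [[1.0, -0.001, 0.001], [-0.001, -1.0, -0.002], [0.001, 0.002, -1.0]]
wrist_force: [-0.4, 0.5, 0.3]
width: -0.0
grasp_force: 0.0
```

```bash
python3 - <<'E'
from bench import manip
import cv2
from h import *
q=np.load("q.npy");f=manip.camera("top")["frame"]
h=cv2.cvtColor(f,cv2.COLOR_RGB2HSV)
def box(lo,hi,img=h,y0=200,y1=325,x0=180,x1=380):
    m=cv2.inRange(img,lo,hi)[y0:y1,x0:x1];v,u=np.nonzero(m);return u.min()+x0,u.max()+x0,v.min()+y0,v.max()+y0,len(u)
b=box((100,120,80),(125,255,255));print("blue",b)
for u in(b[0],b[1]+1):
    X=ray(u,252,.068);d=X[:2]-q[:2];print("cover edge y mm",1e3*(-np.sin(q[2])*d[0]+np.cos(q[2])*d[1]))
print("orange",box((8,180,150),(22,255,255),y0=255))
old=cv2.cvtColor(np.array(pickle.load(open("c.pkl","rb"))["top"]["frame"]),cv2.COLOR_RGB2HSV);print("orange before",box((8,180,150),(22,255,255),old,y0=255))
o=np.array(pickle.load(open("c.pkl","rb"))["top"]["frame"]).astype(int)
for n,(x,y,w,hh) in dict(cup=(215,132,48,46),jar=(312,146,36,42),block=(398,218,40,48),spat=(198,334,125,48)).items():
    A=cv2.cvtColor(o[y:y+hh,x:x+w].astype(np.uint8),cv2.COLOR_RGB2GRAY);B=cv2.cvtColor(f[y-8:y+hh+8,x-8:x+w+8],cv2.COLOR_RGB2GRAY)
    _,s,_,l=cv2.minMaxLoc(cv2.matchTemplate(B,A,cv2.TM_CCOEFF_NORMED));print(n,round(s,2),l[0]-8,l[1]-8)
E
```

```text
blue (np.int64(214), np.int64(282), np.int64(222), np.int64(280), 2141)
cover edge y mm 116.17192671986592
cover edge y mm -3.9587598971621607
orange (np.int64(180), np.int64(379), np.int64(255), np.int64(324), 851)
orange before (np.int64(180), np.int64(379), np.int64(255), np.int64(324), 1672)
cup 0.93 0 0
jar 0.97 0 0
block 0.99 0 0
spat 0.97 0 0
```

The cover now spans y = -4 to +116 mm, so its centre is at +56 and the filter is uncovered. The bystanders haven't moved, and the tab hit its hard stop.

```bash
python3 -c "
from bench import manip
print(manip.close_job())"
```

```text
the job is handed in; nothing more can be done
None
```

The orange tab is pressed to its stop, the cover sits at about y = +56 mm with the filter fully uncovered, the cup, jar, block and spatula did not move, and the job was handed in at about 13 s; no verdict was returned.

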